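Read the temperature inside the terracotta hide

ROBOT

A 6-joint arm with a two-finger parallel gripper is mounted at the origin on the work surface. World frame = base frame: x ahead of the robot, y to its left, z up, the work surface at z = 0. Lengths are in m, angles in rad, forces in N, time in s.
With the tool pointing down it reaches from about 0.35 to 0.875 m from the base axis. Payload 15.5 kg.
Tool frame: the origin (TCP) lies on the centre line of the jaws, within the pads' length; the fingertips stand r.tip_reach ahead of it and the grasp point (between the pads) is the TCP (r.tip_reach is the distance from the TCP to the fingertips, in m); z points along the fingers, y is the line along which they close (so a half turn about z gives the same grasp; the last joint's range is limited). The gripper opens to 85 mm and grips with 20 to 120 N. Pads are 22 mm wide; open, the fingers measure 114 mm over their backs; the gripper's body (76 mm by 85 mm) begins 54 mm behind the grasp point. The pads swing forward as they close: fully open they stand 13 mm farther back than shut.
Start: joints at [-1.244, 0.494, 1.345, -0, 1.302, -0.096], TCP at [0.256, -0.57, 0.213] pointing down, gripper open.
Joint ranges: [-2.91, 2.91], [-0.82, 2.16], [0.22, 2.67], [-1.22, 4.37], [0.12, 2.79], [-3.08, 3.08]. Speed limits (rad/s): [1.89, 1.89, 2.57, 3.01, 3.01, 3.01].

INTERFACE

Orientations are given as a 3x3 rotation matrix whose columns are the frame's x, y, z axes.
In Python, from cell import r gives the robot as it stands. The module is installed in compiled form; this text tells all that it offers.
- The arm moves only by the shell command python3 -m pendant 'ROWS'. ROWS is text: rows parted by semicolons, each of 7 numbers parted by spaces: the opening, from -1 (shut) to 1 (fully open), then the shift along the tool's x, y, z in mm, then the turn, a rotation vector about the tool's x, y, z in degrees. A call has 1 to 10 rows; each row is the pose to reach, as a shift and turn from the pose commanded when the call began, along the tool's axes at that moment; what a row does not reach only later rows make up. A row lasts 1/10 s, in which the tool goes at most 50 mm and 8.59 degrees, less where a joint would pass 70% of its speed; a pose out of reach is approached as far as the arm can. A call with a gripper value outside its range is refused whole. The fingers move at their own pace and stop on an object; the grip force is fixed at half the most. Time passes only in rows, so rows that repeat a pose let the fingers close. It gives the time, the measured TCP pose, the force, the opening and the grip force at its end, in the units of the state.
- r.read_state(): the state, without advancing time (a new reading comes with each control period).
- r.grab_frame(name): name is "scene" or "top" or "wrist"; returns (picture, depth): 420x560x3 uint8, red, green, blue; 420x560 float32, m along the optical axis (not along the pixel's ray), 0 where there is no reading.
- r.get_calibration(name): a dict with "mtx" (3x3 intrinsics, pixels), "distortion" ([k1, k2, p1, p2, k3] as OpenCV has them; the pictures are not rectified), "eye" and "orientation" of the camera in the world. Camera axes: x right, y up, looking along -z (the intrinsics and any distortion apply to the point x, -y, -z); pixel columns grow to the right and rows downward; lengths in m; the calibration is good to about 2 mm. A picture is of the moment at which its call begins: read the wrist's pose just before it. get_calibration takes no time and is no camera call; for the wrist camera it gives the pose at the moment of the call.
- r.hand_in(): hands the job in; it is judged then, once.
The state is a dict: "clock": time; "joints": joint angles; "joint_velocities": joint speeds; "joint_efforts": joint torques, N m; "eef_pos": TCP position; "orientation": TCP orientation; "wrist_force": force on the tool from outside, world axes, zero at the start; "wrist_torque": the same for the moment, N m; "width": finger opening in m; "gripper_force": force on a finger pad.
Only numpy, scipy, OpenCV 4.12 (cv2) and the standard library are available. Lean on these libraries where they do the work, as an engineer would, in place of code of your own. Each camera call takes 0.05 s, during which the arm holds its last target. There are 200 camera calls.

TASK

Pick up the yellow infrared thermometer from the green mat and aim it straight into the mouth of the terracotta hide, level and centred on the opening, with its lens about 4 to 5 cm in front of the mouth, and hold it steady there for about a second. Then lay it back flat in the middle of the green mat and let go. Use the terracotta hide, not the black one, and do not shift it.

Things in the scene. Friction and masses are not known exactly. Their poses are not given: they have to be found in the camera images.
- wand_centre (a point): Centre, half-way up, of the body of a loose infrared thermometer lying on the green mat: yellow box 30 mm wide (x), 90 long (y), 44 high (z), about 0.16 kg, with a round black nose (34, then 26 mm across) in front. 22 mm above its underside, 45 mm from its tail. y is the line of sight, out through the lens; z up (screen, red button on top). Grip across the 30 mm, at this height or just above.
- wand_lens (a point): Centre of the amber lens at the tip of the thermometer's nose, 85 mm ahead of the centre point along the thermometer's y axis, at the same height. Same axes.
- hide_mouth (a point): Aim point in the mouth of the loose terracotta hide, on its middle line, 38 mm above its underside. Half-flowerpot shape, 110 mm wide (x), 110 long (y), 75 high, 0.45 kg; mouth 92 wide, 66 high, with an 18 mm thick-walled collar; far end closed. y points from the mouth into the hide (the mouth looks along -y, roughly to the robot's right), z up. A like black hide stands beside it, on either side.
- mat: Fixed flat green mat, 110 mm (x) x 190 mm (y) x 4 mm, lying on the grey tray floor, which is 6 mm above the shelf. Origin at the centre of its underside, so its top is 4 mm above the origin.
Things that resemble listed ones, but are neither listed nor needed, are in the scene too. What is shaped like the part that bears wand_centre but pink or white is not meant. Of the things shaped like the part that bears hide_mouth, the terracotta one is meant.

How it is judged:
By the outcome, as a careful person would: the job done as asked, in the order asked, and still so for the second after the job is handed in, with the robot touching nothing.
It also fails if it takes over 42 s, if anything falls off the work surface, if the arm or the gripper's body presses on something with over 40 N, if the wrist force passes 120 N, or if a joint passes its speed limit or range.

## Working session

There is one attempt and no reset: what is moved stays moved. The work goes in short steps, Python scripts to look and compute and a shell command to move; the robot and the scene stay as the last step left them, time stands still between calls to the robot, and variables do not carry over. Pictures are saved under pics/ and viewed, at most 10 in all, crops included, and the job is handed in when it is done.

```bash
mkdir -p pics; python3 - <<'E'
from cell import r
import cv2,numpy as np
s=r.read_state();print(s['clock'],s['eef_pos'],s['orientation'],s['width'],r.tip_reach)
for n in("scene","top"):
    p,d=r.grab_frame(n);c=r.get_calibration(n)
    np.savez(f'pics/{n}0.npz',p=p,d=d,**c);cv2.imwrite(f'pics/{n}0.png',p[:,:,::-1]);print(n,c)
E
```

```text
0.0 [ 0.2563145  -0.56958105  0.2125751 ] [[ 9.11936089e-01  4.10332034e-01 -4.37249172e-04]
 [ 4.10332255e-01 -9.11935296e-01  1.20665557e-03]
 [ 9.63864803e-05 -1.27981020e-03 -9.99999176e-01]] 0.08554789455269533 0.019
scene {'mtx': array([[526.05106935,   0.        , 282.92155508],
       [  0.        , 526.05106935, 222.47136733],
       [  0.        ,   0.        ,   1.        ]]), 'distortion': array([-0.09341339,  0.        ,  0.        ,  0.        ,  0.        ]), 'eye': array([ 1.40578811, -0.11526611,  0.92632984]), 'orientation': array([[ 0.03079467, -0.66133873,  0.74945498],
       [ 0.99951548,  0.0237704 , -0.02009388],
       [-0.00452598,  0.74971065,  0.6617503 ]])}
top {'mtx': array([[541.00652251,   0.        , 283.25960622],
       [  0.        , 541.00652251, 206.75280249],
       [  0.        ,   0.        ,   1.        ]]), 'distortion': array([-0.13313609,  0.        ,  0.        ,  0.        ,  0.        ]), 'eye': array([ 0.26612244, -0.08934115,  1.60104953]), 'orientation': array([[-0.01831599,  0.99168337, -0.12739159],
       [-0.99966374, -0.01582453,  0.02054226],
       [ 0.0183555 ,  0.127725  ,  0.99163975]])}
```

View pics/top0.png

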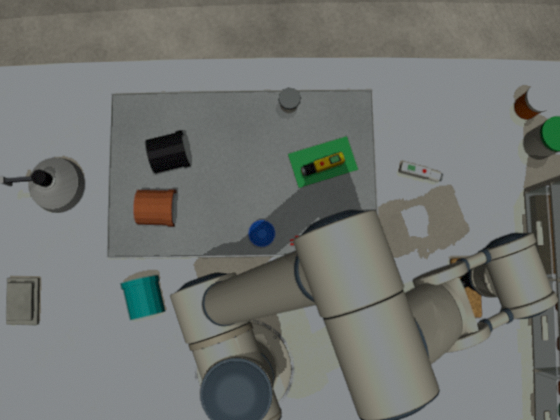

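View pics/scene0.png

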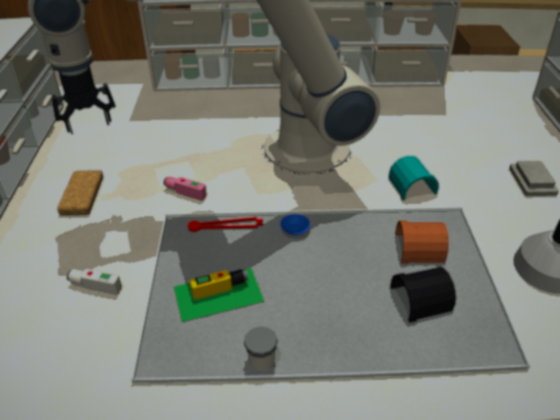

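Top view: the yellow thermometer is on the green mat at (323,163), with its black nose to the left, toward +y. The white one at (420,171) and the pink one (scene 187,187) are decoys. The terracotta hide is at (155,208) with its mouth facing right. The black hide at (168,152) and the teal one at (143,297) are not meant.

```bash
cat > h.py <<'E'
import numpy as np,cv2
def rays(c,uv):
    uv=np.asarray(uv,float).reshape(-1,1,2)
    q=cv2.undistortPoints(uv,c['mtx'],c['distortion'])[:,0]
    return np.c_[q[:,0],-q[:,1],-np.ones(len(q))]@c['orientation'].T
def plane(c,uv,z):
    d=rays(c,uv);return c['eye']+d*((z-c['eye'][2])/d[:,2])[:,None]
def cloud(c,d,m):
    v,u=np.nonzero(m&(d>0));return c['eye']+rays(c,np.c_[u,v])*d[v,u][:,None]
def mask(p,lo,hi,biggest=True):
    m=cv2.inRange(cv2.cvtColor(p,cv2.COLOR_RGB2HSV),lo,hi)
    if biggest:
        n,l,s,_=cv2.connectedComponentsWithStats(m);m=(l==1+s[1:,4].argmax()).astype(np.uint8)
    return m>0
YEL=((20,150,80),(32,255,255));GRN=((50,150,60),(75,255,255));ORG=((4,130,60),(16,255,255))
def rect(P):
    (c,s,a)=cv2.minAreaRect(np.float32(P[:,:2]*1000));return np.round(c,1),np.round(s,1),round(a,1)
E
python3 - <<'E'
from h import *
for n in("top","scene"):
    f=dict(np.load(f'pics/{n}0.npz'));p,d=f['p'],f['d']
    W=slice(120,240) if n=="top" else slice(210,340)
    w=np.zeros(d.shape,bool);w[W,(100 if n=="top" else 150):(380 if n=="top" else 500)]=1
    q=p.copy();q[~w]=0
    for nm,R in(("yel",YEL),("grn",GRN),("org",ORG)):
        m=mask(q,*R);v,u=np.nonzero(m);P=cloud(f,d,m)
        z={"yel":.054,"grn":.010,"org":.07}[nm]
        print(n,nm,m.sum(),'px',u.min(),u.max(),v.min(),v.max(),'plane',rect(plane(f,np.c_[u,v],z)),'cloud',rect(P),'z',np.percentile(P[:,2],[2,50,98]).round(3))
        if nm=="yel":
            T=P[P[:,2]>.049];print('  top',rect(T),len(T))
        if nm=="org":
            for a,b in((0,.03),(.03,.06),(.06,.1)):
                T=P[(P[:,2]>a)&(P[:,2]<b)]
                if len(T)>5:print('  band',a,b,len(T),rect(T))
t=cv2.imread('pics/scene0.png')
cv2.imwrite('pics/crop1.png',np.hstack([cv2.resize(t[255:330,165:275],None,fx=3.5,fy=3.5),cv2.resize(t[205:330,380:470][:75*1,:],(385,262)) ]) if 0 else np.hstack([cv2.resize(t[255:330,165:275],(396,270)),cv2.resize(t[205:330,370:470],(216,270))]))
E
```

```text
top yel 136 px 314 332 155 169 plane (array([ 594. , -243.9]), array([28.8, 58.3]), 20.0) cloud (array([ 594.2, -244.2]), array([29.2, 58.5]), 20.0) z [0.047 0.054 0.062]
  top (array([ 594.2, -244.2]), array([29.2, 58.5]), 20.0) 126
top grn 1470 px 289 356 137 186 plane (array([ 606.2, -243. ]), array([105. , 184.1]), 16.8) cloud (array([ 606.3, -243.7]), array([107. , 185.5]), 16.5) z [0.003 0.011 0.019]
top org 1256 px 134 173 190 225 plane (array([467. , 251.7]), array([112.2, 100.9]), 88.8) cloud (array([470.7, 252.8]), array([108.1, 101.2]), 87.5) z [0.039 0.072 0.084]
  band 0 0.03 7 (array([451.8, 215.8]), array([ 6.3, 60.6]), 78.2)
  band 0.03 0.06 231 (array([470.6, 252.1]), array([106.5, 101.2]), 87.6)
  band 0.06 0.1 1013 (array([474.2, 252.6]), array([107.4,  93.3]), 86.7)
scene yel 644 px 190 230 270 297 plane (array([ 616.3, -254.5]), array([59.1, 91. ]), 18.9) cloud (array([ 598.2, -256.7]), array([72.1, 92.1]), 57.6) z [0.018 0.046 0.056]
  top (array([ 601.7, -258.2]), array([32.2, 89.1]), 20.7) 268
scene grn 1902 px 175 262 269 320 plane (array([ 608.6, -244.1]), array([106.3, 186. ]), 16.8) cloud (array([ 608.7, -244. ]), array([110.9, 185.7]), 16.0) z [0.006 0.01  0.013]
scene org 1803 px 396 447 221 262 plane (array([516.7, 241. ]), array([124.5, 143.6]), 83.3) cloud (array([477.5, 251.4]), array([109.7, 109.4]), 86.9) z [0.012 0.062 0.08 ]
  band 0 0.03 271 (array([478. , 251.3]), array([105.8, 109.4]), 86.3)
  band 0.03 0.06 573 (array([478.8, 251.5]), array([107.7, 106.7]), 86.5)
  band 0.06 0.1 952 (array([482.3, 251.2]), array([109.7,  78.3]), 86.9)
```

View pics/crop1.png

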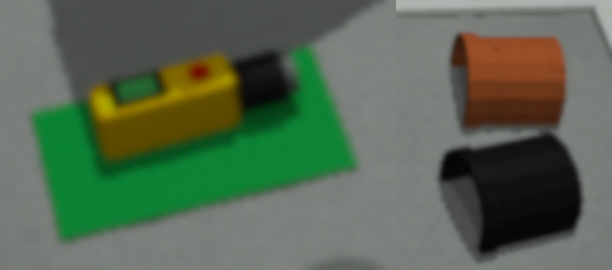

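Crop confirms it: a yellow body with screen and red button on the green mat, nose pointing +y. The terracotta hide is the upper one, mouth facing -y. The wand centre is about (601,-257), heading 110°, and the hide centre about (478,251), heading 87°. Heights and sizes match what was given, so I'm moving above the wand.

```bash
python3 -m pendant '1 443 -144 10 0 0 -85.8; 1 443 -144 10 0 0 -85.8; 1 443 -144 10 0 0 -85.8; 1 443 -144 10 0 0 -85.8; 1 443 -144 10 0 0 -85.8; 1 443 -144 10 0 0 -85.8; 1 443 -144 10 0 0 -85.8; 1 443 -144 10 0 0 -85.8; 1 443 -144 10 0 0 -85.8; 1 443 -144 10 0 0 -85.8'
python3 -m pendant '1 0 0 0 0 0 0'
python3 - <<'E'
from h import *
from cell import r
s=r.read_state();print(s['clock'],s['eef_pos'],s['orientation'].round(3),s['joints'].round(2))
c=r.get_calibration('wrist');p,d=r.grab_frame('wrist');np.savez('pics/w1.npz',p=p,d=d,**c);cv2.imwrite('pics/w1.png',p[:,:,::-1])
for nm,R in(("yel",YEL),("grn",GRN)):
    m=mask(p,*R);v,u=np.nonzero(m);P=cloud(c,d,m);print(nm,m.sum(),u.min(),u.max(),v.min(),v.max(),rect(plane(c,np.c_[u,v],.054 if nm=='yel' else .01)),rect(P),np.percentile(P[:,2],[2,50,98]).round(3))
    if nm=='yel':T=P[P[:,2]>.049];print(rect(T))
# top+scene for hide
for n in("top","scene"):
    f=r.get_calibration(n);p,d=r.grab_frame(n);np.savez(f'pics/{n}1.npz',p=p,d=d,**f)
E
```

```text
clock: 1.1
eef_pos: [0.6041, -0.2532, 0.2026]
orientation: [[-0.351, 0.936, 0.0], [0.936, 0.351, 0.001], [0.001, 0.0, -1.0]]
wrist_force: [-0.4, -0.3, -0.6]
width: 0.0853
gripper_force: 0.0
clock: 1.2
eef_pos: [0.6028, -0.2546, 0.2025]
orientation: [[-0.349, 0.937, -0.0], [0.937, 0.349, 0.001], [0.001, -0.0, -1.0]]
wrist_force: [-0.8, 0.0, -0.6]
width: 0.0856
gripper_force: 0.0
1.2 [ 0.60279458 -0.25464289  0.20251122] [[-0.349  0.937 -0.   ]
 [ 0.937  0.349  0.001]
 [ 0.001 -0.    -1.   ]] [-0.49  0.55  1.28  0.    1.32 -0.85]
yel 2140 263 298 133 232 (array([ 598.8, -257.9]), array([28.8, 87.8]), 18.8) (array([ 599.1, -258.5]), array([29.2, 88.4]), 18.6) [0.05  0.053 0.055]
(array([ 599.1, -258.5]), array([29.2, 88.4]), 18.6)
grn 16024 235 361 56 254 (array([ 606.6, -243.7]), array([107.9, 187.2]), 16.5) (array([ 606.7, -243.9]), array([108.2, 187.7]), 16.4) [0.008 0.01  0.011]
```

View pics/w1.png

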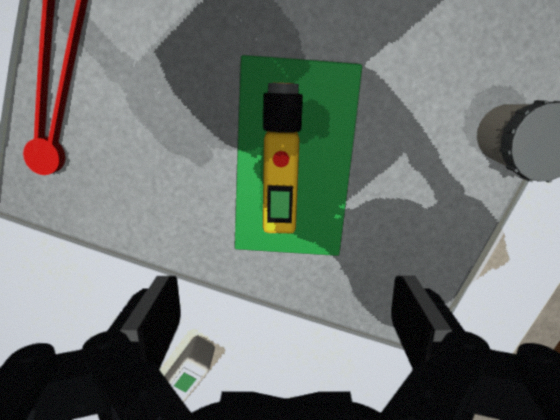

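Wrist view: the wand spans rows 83–232 at column 281, nose up, and sits inside the mat. It measures centre (599.1,-258.5), yaw 18.7°; the mat is at (606.6,-243.8), yaw 16.5°. Now descending and gripping.

```bash
python3 -m pendant '1 -1 -2.7 40 0 0 1.3; 1 -1 -2.7 85 0 0 1.3; 1 -1 -2.7 120 0 0 1.3; 1 -1 -2.7 145 0 0 1.3; 1 -1 -2.7 160 0 0 1.3; 1 -1 -2.7 166 0 0 1.3; 1 -1 -2.7 166 0 0 1.3; 1 -1 -2.7 166 0 0 1.3'
python3 -m pendant '-1 0 0 0 0 0 0; -1 0 0 0 0 0 0; -1 0 0 0 0 0 0; -1 0 0 0 0 0 0; -1 0 0 0 0 0 0; -1 0 0 0 0 0 0; -1 0 0 0 0 0 0; -1 0 0 0 0 0 0'
python3 - <<'E'
from h import *
for n in("top","scene"):
    f=dict(np.load(f'pics/{n}1.npz'));p,d=f['p'],f['d']
    w=np.zeros(d.shape,bool)
    if n=="top":w[180:235,120:190]=1
    else:w[210:275,380:460]=1
    q=p.copy();q[~w]=0;m=mask(q,*ORG);P=cloud(f,d,m)*1000
    print(n,m.sum(),rect(P/1000),np.percentile(P[:,2],[2,98]).round(1))
    for k,(a,b) in enumerate(((10,30),(30,50),(50,70),(70,95))):
        T=P[(P[:,2]>a)&(P[:,2]<b)]
        if len(T)>9:print(a,b,len(T),np.percentile(T[:,0],[1,99]).round(1),np.percentile(T[:,1],[1,99]).round(1))
    # ridge: fit axis by max z vs x at slices of y
    for y in range(200,310,15):
        T=P[(abs(P[:,1]-y)<7)]
        if len(T)>9:
            A=np.polyfit(T[:,0],T[:,2],2);print(y,'x ext',np.percentile(T[:,0],[0,100]).round(1),'apex',(-A[1]/2/A[0]).round(1))
E
```

```text
clock: 2.15
eef_pos: [0.5997, -0.2594, 0.0385]
orientation: [[-0.32, 0.947, 0.002], [0.947, 0.32, -0.001], [-0.001, 0.001, -1.0]]
wrist_force: [-1.3, -0.4, 0.6]
width: 0.0854
gripper_force: 0.0
clock: 2.95
eef_pos: [0.5991, -0.2587, 0.0371]
orientation: [[-0.321, 0.947, -0.0], [0.947, 0.321, 0.0], [0.0, -0.0, -1.0]]
wrist_force: [0.2, 0.6, -0.1]
width: -0.0003
gripper_force: 0.0
top 154 (array([424.4, 223.1]), array([233. ,  80.8]), 53.7) [ 54. 751.]
50 70 46 [436.5 521. ] [284.6 307.5]
70 95 104 [450.7 503.4] [286.4 306.1]
290 x ext [456.4 521.1] apex 477.7
305 x ext [435.4 516.4] apex 476.3
scene 1805 (array([476.7, 251.1]), array([109.5, 110.1]), 87.7) [12.5 81.1]
10 30 268 [422.2 529.7] [196.8 300.4]
30 50 345 [424.5 528.7] [195.3 301. ]
50 70 509 [493.8 523.4] [195.9 302.5]
70 95 666 [452.5 506.8] [196.8 304.1]
200 x ext [421.7 529.7] apex 477.1
215 x ext [420.3 529.2] apex 477.5
230 x ext [452.4 527.8] apex 477.0
245 x ext [454.2 528.6] apex 478.1
260 x ext [452.6 528.3] apex 478.7
275 x ext [453.7 530. ] apex 479.4
290 x ext [452.9 532.4] apex 479.1
305 x ext [453.8 528.3] apex 479.3
```

The gripper closed to zero, so it isn't holding the wand. Taking a picture.

```bash
python3 - <<'E'
from h import *
from cell import r
s=r.read_state();print(s['clock'],s['width'],s['gripper_force'],s['eef_pos'])
I=[]
for n in("wrist","scene"):
    c=r.get_calibration(n);p,d=r.grab_frame(n);np.savez(f'pics/{n}2.npz',p=p,d=d,**c);I.append(p[:,:,::-1])
cv2.imwrite('pics/v2.png',np.hstack([cv2.resize(I[0],(400,300)),cv2.resize(I[1][170:350,130:370],(400,300))]))
E
```

```text
2.95 -0.0003012241008786469 0.0 [ 0.59911848 -0.25873343  0.0371251 ]
```

View pics/v2.png

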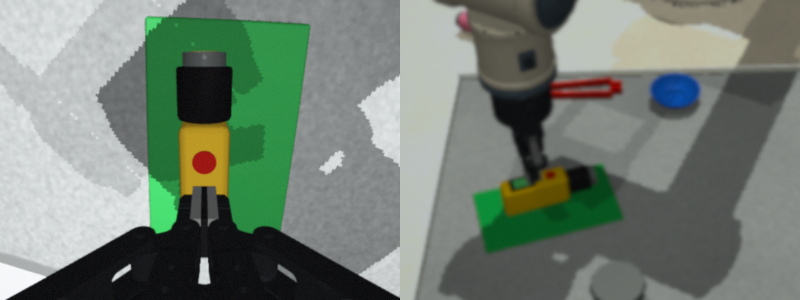

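The fingers look closed on top of the wand near its screen, at about (204,210) in the wrist half, and the wand hasn't moved. I'll check the heights against what the pose says.

```bash
python3 - <<'E'
from h import *
f=dict(np.load('pics/wrist2.npz'));p,d=f['p'],f['d']
for nm,R in(("yel",YEL),("grn",GRN)):
    P=cloud(f,d,mask(p,*R));print(nm,np.percentile(P[:,2],[2,50,98]).round(4),rect(P))
print('eye',f['eye'])
for v in range(255,420,12):
    print(v,[(u,*(f['eye']+rays(f,[(u,v)])[0]*d[v,u]).round(3)) if d[v,u]>0 else 0 for u in(278,292)], p[v,278],p[v,292])
f=dict(np.load('pics/scene2.npz'));p,d=f['p'],f['d']
T=np.array([[.5991,-.2587,.0371],[.5991,-.2587,.0181],[.5991,-.2587,.056]])
q=(T-f['eye'])@f['orientation'];print(cv2.projectPoints(q*[1,-1,-1],np.zeros(3),np.zeros(3),f['mtx'],f['distortion'])[0][:,0].round(1))
w=p.copy();w[:260]=0;w[340:]=0;w[:,:150]=0;w[:,300:]=0
P=cloud(f,d,mask(w,*YEL));print('scene yel',np.percentile(P[:,2],[2,50,98]).round(4),rect(P[P[:,2]>.049]))
cv2.imwrite('pics/v3.png',np.hstack([cv2.resize(p[200:300,170:290,::-1],(600,500),interpolation=cv2.INTER_CUBIC)]))
E
```

```text
yel [0.0474 0.0534 0.055 ] (array([ 591.9, -237.7]), array([29.6, 45.6]), 18.6)
grn [0.0085 0.0099 0.0113] (array([ 603.7, -232.6]), array([108.7, 165.6]), 16.7)
eye [ 0.57370242 -0.18361727  0.19770884]
255 [(278, np.float64(0.593), np.float64(-0.249), np.float64(0.055)), (292, np.float64(0.598), np.float64(-0.248), np.float64(0.054))] [189 153  39] [190 155  38]
267 [(278, np.float64(0.593), np.float64(-0.249), np.float64(0.065)), (292, np.float64(0.598), np.float64(-0.248), np.float64(0.065))] [79 80 81] [77 78 78]
279 [(278, np.float64(0.593), np.float64(-0.25), np.float64(0.074)), (292, np.float64(0.598), np.float64(-0.248), np.float64(0.075))] [78 79 78] [77 78 78]
291 [(278, np.float64(0.593), np.float64(-0.249), np.float64(0.083)), (292, np.float64(0.598), np.float64(-0.248), np.float64(0.083))] [79 79 80] [76 79 78]
303 [(278, np.float64(0.593), np.float64(-0.249), np.float64(0.091)), (292, np.float64(0.598), np.float64(-0.249), np.float64(0.09))] [79 79 80] [81 81 80]
315 [(278, np.float64(0.593), np.float64(-0.248), np.float64(0.099)), (292, np.float64(0.599), np.float64(-
[... 739 characters left out ...]
.103)), (292, np.float64(0.604), np.float64(-0.267), np.float64(0.102))] [24 23 26] [101 103 103]
387 [(278, np.float64(0.6), np.float64(-0.27), np.float64(0.105)), (292, np.float64(0.638), np.float64(-0.359), np.float64(0.006))] [101 105 107] [192 195 196]
399 [(278, np.float64(0.594), np.float64(-0.25), np.float64(0.13)), (292, np.float64(0.597), np.float64(-0.249), np.float64(0.13))] [17 18 20] [17 16 17]
411 [(278, np.float64(0.594), np.float64(-0.249), np.float64(0.135)), (292, np.float64(0.597), np.float64(-0.248), np.float64(0.134))] [16 15 18] [12 13 17]
[[210.6 282.7]
 [211.4 288.2]
 [209.8 277. ]]
scene yel [0.0165 0.0431 0.0568] (array([ 602.1, -259.1]), array([31.3, 87.9]), 19.6)
```

View pics/v3.png

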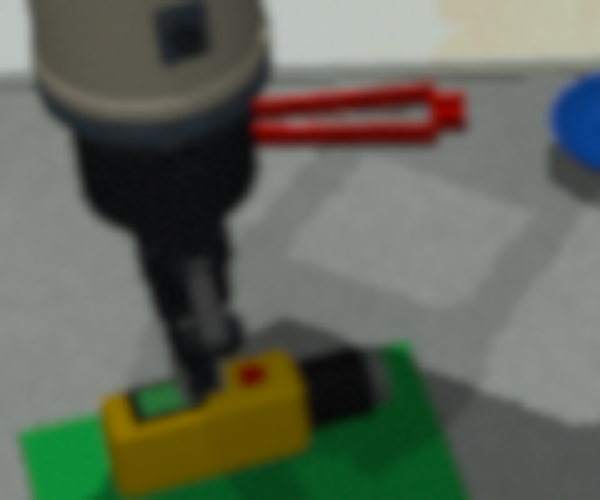

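```bash
python3 - <<'E'
from h import *
from scipy.spatial.transform import Rotation as Ro
f=dict(np.load('pics/w1.npz'));p,d=f['p'],f['d']
m=np.zeros(d.shape,bool);m[260:]=1
P=cloud(f,d,m)
t=np.array([.6028,-.2546,.2025]);R=np.array([[-.349,.937,0],[.937,.349,.001],[.001,0,-1]])
Q=(P-t)@R*1000
Q=Q[Q[:,2]<60]
for a in range(-110,60,10):
    k=(Q[:,2]>=a)&(Q[:,2]<a+10)
    if k.sum()>3:
        y=Q[k,1];x=Q[k,0];l=y<0
        print(a,k.sum(),'yL',y[l].min().round() if l.any() else '',y[l].max().round() if l.any() else '','yR',y[~l].min().round() if (~l).any() else '',y[~l].max().round() if (~l).any() else '','x',x.min().round(),x.max().round())
E
```

```text
-110 3720 yL -64.0 -2.0 yR 0.0 61.0 x 9.0 19.0
-100 10717 yL -71.0 -0.0 yR 0.0 68.0 x 4.0 19.0
-90 11222 yL -75.0 -9.0 yR 9.0 74.0 x -11.0 17.0
-80 3048 yL -74.0 -40.0 yR 40.0 75.0 x -12.0 15.0
-70 2447 yL -57.0 -42.0 yR 42.0 56.0 x -10.0 12.0
-60 2380 yL -57.0 -42.0 yR 42.0 57.0 x -12.0 12.0
-50 1860 yL -57.0 -42.0 yR 42.0 57.0 x -12.0 12.0
-40 1011 yL -55.0 -42.0 yR 42.0 55.0 x -11.0 12.0
```

The pictures show the open fingertips about 32 mm behind the reported TCP, and the gripper body about 40 mm further back than stated. So the real grasp point is roughly 38 mm behind the reported one along the tool. The closed tips just reached the wand's top at 0.055, with no force. I'll rise, open and measure this exactly.

```bash
python3 -m pendant '-1 0 0 -20 0 0 0; 1 0 0 -40 0 0 0; 1 0 0 -40 0 0 0; 1 0 0 -40 0 0 0; 1 0 0 -40 0 0 0; 1 0 0 -40 0 0 0; 1 0 0 -40 0 0 0'
cat >> h.py <<'E'
def tips(c,d,s):
    m=np.zeros(d.shape,bool);m[230:]=1
    Q=(cloud(c,d,m)-s['eef_pos'])@s['orientation']*1000
    return Q[(abs(Q[:,0])<11.5)&(abs(Q[:,1])<58)&(Q[:,2]<-5)&(Q[:,2]>-90)]
E
python3 - <<'E'
from h import *
from cell import r
s=r.read_state();c=r.get_calibration('wrist');p,d=r.grab_frame('wrist');np.savez('pics/w3.npz',p=p,d=d,**c)
P=cloud(c,d,mask(p,*YEL));print('yel',rect(P[P[:,2]>.049]),np.percentile(P[:,2],[2,50,98]))
print(s['clock'],s['eef_pos'],s['width']);Q=tips(c,d,s)
for sg in(-1,1):
    F=Q[(Q[:,1]*sg>35)];print(sg,len(F),np.percentile(F[:,2],[98,99.5,100]).round(1),np.percentile(F[:,0],[1,99]).round(1),np.percentile(F[F[:,2]>-60,1],[1,99]).round(1))
f=dict(np.load('pics/wrist2.npz'));s['eef_pos']=np.array([.5991,-.2587,.0371])
Q=tips(f,f['d'],s);g=Q[(abs(Q[:,1])<14)&(Q[:,0]>5)];print('closed, max toolz above wand',np.percentile(g[:,2],[90,98]))
E
```

```text
clock: 3.75
eef_pos: [0.5988, -0.2586, 0.0766]
orientation: [[-0.321, 0.947, -0.001], [0.947, 0.321, 0.0], [0.001, -0.001, -1.0]]
wrist_force: [0.3, -0.0, -0.1]
width: 0.0845
gripper_force: 0.0
yel (array([ 598.8, -258.2]), array([29.5, 88.6]), 18.7) [0.04915843 0.05342644 0.05501608]
3.75 [ 0.59884874 -0.25859513  0.07655405] 0.08450478978888216
-1 5681 [-34.  -31.7 -30.1] [-10.2  11.5] [-55.7 -41.9]
1 5680 [-34.2 -31.6 -29.9] [-10.2  11.5] [41.9 55.7]
closed, max toolz above wand [-16.87981226 -15.61683272]
```

Open tips sit at -31 mm, so about -18 mm when shut. I'll go to a reported z of about -0.002, which puts the shut tips at about 0.016, clear of the mat top at 0.010.

```bash
python3 -m pendant '1 0 0 30 0 0 0; 1 0 0 55 0 0 0; 1 0 0 70 0 0 0; 1 0 0 78 0 0 0; 1 0 0 78 0 0 0; 1 0 0 78 0 0 0'
python3 -m pendant '-1 0 0 0 0 0 0; -1 0 0 0 0 0 0; -1 0 0 0 0 0 0; -1 0 0 0 0 0 0; -1 0 0 0 0 0 0; -1 0 0 0 0 0 0'
```

```text
clock: 4.4
eef_pos: [0.5997, -0.259, -0.0001]
orientation: [[-0.321, 0.947, 0.001], [0.947, 0.321, -0.0], [-0.001, 0.001, -1.0]]
wrist_force: [0.6, 0.5, 0.7]
width: 0.0856
gripper_force: 0.0
clock: 5.0
eef_pos: [0.5994, -0.2589, -0.0004]
orientation: [[-0.321, 0.947, 0.001], [0.947, 0.321, -0.0], [-0.001, 0.001, -1.0]]
wrist_force: [-0.8, 1.0, 6.9]
width: 0.0295
gripper_force: 59.9
```

Gripped: 29.5 mm wide at 60 N. Now lifting and carrying to a hover in front of the terracotta mouth, then a close look.

```bash
python3 -m pendant '-1 0 0 -15 0 0 0; -1 0 0 -45 0 0 0; -1 20 -1 -70 0 0 2; -1 60 -3 -70 0 0 5; -1 105 -6 -70 0 0 8; -1 150 -9 -70 0 0 11; -1 195 -11 -70 0 0 14; -1 240 -14 -70 0 0 17; -1 285 -17 -70 0 0 19; -1 320 -19 -70 0 0 21'
python3 -m pendant '-1 22 -1 0 0 0 0.4; -1 31 -1.5 0 0 0 0.7; -1 31 -1.5 0 0 0 0.7; -1 31 -1.5 0 0 0 0.7'
cat > look.py <<'E'
from h import *
from cell import r
import sys
s=r.read_state();print(s['clock'],s['eef_pos'].round(4),s['width'],'xang',np.degrees(np.arctan2(s['orientation'][1,0],s['orientation'][0,0])).round(2))
for n in sys.argv[2:]:
    c=r.get_calibration(n);p,d=r.grab_frame(n);np.savez(f'pics/{n}{sys.argv[1]}.npz',p=p,d=d,**c);cv2.imwrite(f'pics/{n}{sys.argv[1]}.png',p[:,:,::-1])
E
python3 look.py 4 wrist scene top
```

```text
clock: 6.0
eef_pos: [0.4772, 0.0401, 0.07]
orientation: [[0.041, 0.999, 0.0], [0.999, -0.041, 0.0], [0.0, 0.0, -1.0]]
wrist_force: [-0.2, 0.0, -1.2]
width: 0.0294
gripper_force: 59.2
clock: 6.4
eef_pos: [0.4786, 0.0687, 0.0695]
orientation: [[0.052, 0.999, 0.001], [0.999, -0.052, -0.0], [-0.0, 0.001, -1.0]]
wrist_force: [-0.2, -0.2, -1.9]
width: 0.0293
gripper_force: 59.3
6.4 [0.4786 0.0687 0.0695] 0.029296761715610395 xang 87.04
```

View pics/wrist4.png

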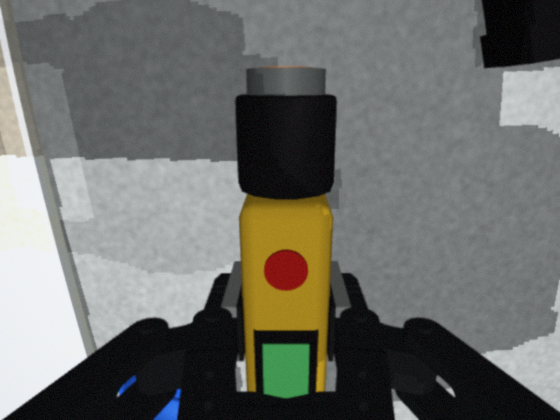

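Wrist view: the wand is held straight in the jaws, nose up at (286,70). The hide is out of sight beyond the nose. I'll work out the hide and wand positions from the scene and top pictures.

```bash
python3 - <<'E'
from h import *
for n in("scene","top"):
    f=dict(np.load(f'pics/{n}4.npz'));p,d=f['p'],f['d']
    P=cloud(f,d,mask(p,*YEL,biggest=False));T=P[(abs(P[:,0]-.475)<.08)&(abs(P[:,1]-.06)<.1)]
    if len(T)>20:
        z=np.percentile(T[:,2],95);print(n,'yel',len(T),'z95',z.round(4),rect(T[T[:,2]>z-.008]))
    P=cloud(f,d,mask(p,*ORG,biggest=False));P=P[(abs(P[:,0]-.478)<.09)&(abs(P[:,1]-.25)<.09)&(P[:,2]>.008)&(P[:,2]<.1)]
    print(n,'hide',len(P),rect(P),np.percentile(P[:,2],[1,99]).round(3))
    # side walls and mouth edges by line fit
    P=P*1000
    for lab,ax,edge in(("x+ wall",0,1),("x- wall",0,-1),("mouth",1,-1),("far",1,1)):
        o=1-ax;B=np.arange(205,300,8) if ax==0 else np.arange(430,526,8);E=[]
        for b in B:
            k=P[abs(P[:,o]-b)<4]
            if len(k)>5:E.append((b,np.sort(k[:,ax]*edge)[-2]*edge))
        E=np.array(E)
        if len(E)>3:
            a=np.polyfit(E[:,0],E[:,1],1);print('  ',lab,'slope deg',np.degrees(np.arctan(a[0])).round(2),'at mid',np.polyval(a,250 if ax==0 else 477).round(1),'rms',np.std(E[:,1]-np.polyval(a,E[:,0])).round(1))
E
```

```text
scene yel 391 z95 0.1246 (array([483.,  67.]), array([86.7, 28.2]), 87.7)
scene hide 1781 (array([477. , 251.2]), array([109.3, 110.9]), 87.6) [0.012 0.082]
   x+ wall slope deg 0.86 at mid 527.9 rms 1.2
   x- wall slope deg 17.26 at mid 450.2 rms 8.8
   mouth slope deg -3.36 at mid 197.7 rms 0.4
   far slope deg 34.74 at mid 291.7 rms 19.7Traceback (most recent call last):
  File "<stdin>", line 4, in <module>
  File "h.py", line 9, in cloud
    v,u=np.nonzero(m&(d>0));return c['eye']+rays(c,np.c_[u,v])*d[v,u][:,None]
                                            ~~~~^^^^^^^^^^^^^^
  File "h.py", line 4, in rays
    q=cv2.undistortPoints(uv,c['mtx'],c['distortion'])[:,0]
      ~~~~~~~~~~~~~~~~~~~^^^^^^^^^^^^^^^^^^^^^^^^^^^^^
cv2.error: OpenCV(4.12.0) /io/opencv/modules/calib3d/src/undistort.dispatch.cpp:347: error: (-215:Assertion failed) CV_IS_MAT(_src) && CV_IS_MAT(_dst) && (_src->rows == 1 || _src->cols == 1) && (_dst->rows == 1 || _dst->cols == 1) && _src->cols + _src->rows - 1 == _dst->rows + _dst->cols - 1 && (CV_MAT_TYPE(_src->type) == CV_32FC2 || CV_MAT_TYPE(_src->type) == CV_64FC2) && (CV_MAT_TYPE(_dst->type) == CV_32FC2 || CV_MAT_TYPE(_dst->type) == CV_64FC2) in function 'cvUndistortPointsInternal'
```

The scene camera reads about 3 mm high in x compared with the wrist camera and the arm. I'll rise 120 mm so the wrist camera can measure the hide from close by.

```bash
python3 -m pendant '-1 0 -7 -40 0 0 0; -1 0 -13 -80 0 0 0; -1 0 -13 -110 0 0 0; -1 0 -13 -120 0 0 0; -1 0 -13 -120 0 0 0; -1 0 -13 -120 0 0 0; -1 0 -13 -120 0 0 0'
python3 look.py 5 wrist
python3 - <<'E'
from h import *
f=dict(np.load('pics/wrist5.npz'));p,d=f['p'],f['d']
m=mask(p,*ORG);v,u=np.nonzero(m);print(m.sum(),u.min(),u.max(),v.min(),v.max(),'eye',f['eye'].round(3))
P=cloud(f,d,m)*1000;P=P[(P[:,2]>8)&(P[:,2]<100)];print(rect(P/1000),np.percentile(P[:,2],[1,50,99]))
for y in range(200,300,10):
    k=P[abs(P[:,1]-y)<5]
    if len(k)>30:
        c=np.polyfit(k[:,0]-474,k[:,2],2);print(y,len(k),np.percentile(k[:,0],[.5,99.5]).round(1),'apex',(474-c[1]/2/c[0]).round(1))
E=np.array([(b,np.percentile(P[abs(P[:,0]-b)<4,1],1)) for b in range(435,515,8) if (abs(P[:,0]-b)<4).sum()>20])
a=np.polyfit(E[:,0]-472,E[:,1],1);print('mouth',a,np.degrees(a[0]),E.round(1).tolist())
Y=cloud(f,d,mask(p,*YEL));print('yel',np.median(Y[:,2]),rect(Y[Y[:,2]>np.median(Y[:,2])-.006]))
E
```

```text
clock: 7.25
eef_pos: [0.4644, 0.0698, 0.1877]
orientation: [[0.052, 0.999, -0.003], [0.999, -0.052, -0.0], [-0.0, -0.003, -1.0]]
wrist_force: [-0.1, -0.5, -0.8]
width: 0.0294
gripper_force: 59.8
7.25 [0.4644 0.0698 0.1877] 0.02944121544093788 xang 87.01
1913 217 356 0 19 eye [0.469 0.149 0.348]
(array([471.6, 203.3]), array([ 13.1, 103.1]), 87.2) [48.52829908 73.73638651 82.330747  ]
200 1694 [420.9 522.6] apex 471.3
210 206 [420.7 522.9] apex 471.4
mouth [-4.35037588e-02  1.96971074e+02] -2.4925817745958816 [[435.0, 198.6], [443.0, 198.2], [451.0, 198.0], [459.0, 197.5], [467.0, 197.1], [475.0, 196.9], [483.0, 196.5], [491.0, 196.1], [499.0, 195.7], [507.0, 195.5]]
yel 0.24150332669825 (array([465.1,  77.8]), array([74.2, 29.7]), 87.3)
```

View pics/wrist5.png

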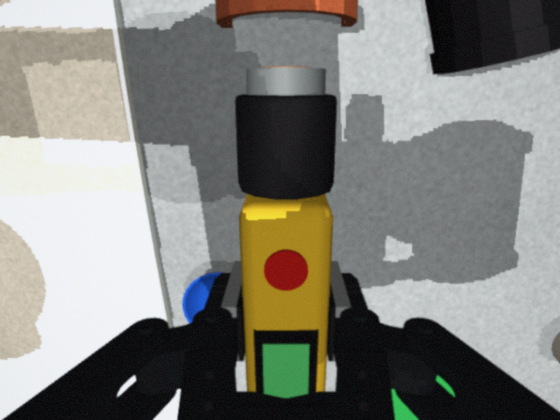

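Wrist view: the terracotta mouth rim is at the top, columns 217–356, row about 22, and the wand points at it. The mouth is at (471.5, 197.0), heading 87.3°, and is 102 mm or more wide at that height. That puts the wand TCP target at (465.4, 66.4) with a reported z of about 0.0116. Lowering to it.

```bash
python3 -m pendant '-1 -3.4 1 25 0 0 -0.3; -1 -3.4 1 65 0 0 -0.3; -1 -3.4 1 105 0 0 -0.3; -1 -3.4 1 140 0 0 -0.3; -1 -3.4 1 162 0 0 -0.3; -1 -3.4 1 172 0 0 -0.3; -1 -3.4 1 176 0 0 -0.3; -1 -3.4 1 176 0 0 -0.3; -1 -3.4 1 176 0 0 -0.3'
python3 look.py 6 wrist scene top
python3 - <<'E'
from h import *
for n in("scene","top","wrist"):
    f=dict(np.load(f'pics/{n}6.npz'));p,d=f['p'],f['d']
    for nm,C in(("yel",YEL),("org",ORG)):
        m=mask(p,*C,biggest=False)
        if m.sum()<5:continue
        P=cloud(f,d,m);T=P[(abs(P[:,0]-.47)<.08)&(abs(P[:,1]-(.06 if nm=="yel" else .25))<.09)&(P[:,2]>.015)&(P[:,2]<.1)]
        if len(T)<20:continue
        z=np.percentile(T[:,2],95);print(n,nm,len(T),'z95',z.round(4),rect(T[T[:,2]>z-.008]),rect(T))
        if nm=="yel":
            K=T[T[:,2]>z-.008];print('  pitch deg',np.degrees(np.polyfit(K[:,1],K[:,2],1)[0]).round(2))
f=cv2.imread('pics/scene6.png');cv2.imwrite('pics/v6.png',cv2.resize(f[180:320,280:480],(800,560),interpolation=cv2.INTER_CUBIC))
E
```

```text
clock: 8.2
eef_pos: [0.4666, 0.0665, 0.014]
orientation: [[0.047, 0.999, 0.001], [0.999, -0.047, 0.0], [0.0, 0.001, -1.0]]
wrist_force: [0.2, -0.2, -1.3]
width: 0.0297
gripper_force: 59.8
8.2 [0.4666 0.0665 0.014 ] 0.029671317794027235 xang 87.33
scene yel 375 z95 0.0692 (array([467.6,  66.7]), array([90.5, 34.5]), 85.9) (array([469. ,  66.4]), array([90.9, 34.6]), 88.0)
  pitch deg 0.21
scene org 1721 z95 0.0792 (array([481.3, 251.1]), array([108.9,  64.2]), 87.5) (array([478.8, 251.9]), array([110.2, 108. ]), 87.4)
top org 53 z95 0.0665 (array([514.1, 263.6]), array([76.8,  4.3]), 88.9) (array([516.5, 263.5]), array([76.8,  8.5]), 89.8)
wrist yel 11296 z95 0.069 (array([466.8,  74.2]), array([75.2, 29.9]), 87.0) (array([466.4,  74.2]), array([75.2, 30.8]), 87.0)
  pitch deg -0.76
```

View pics/v6.png

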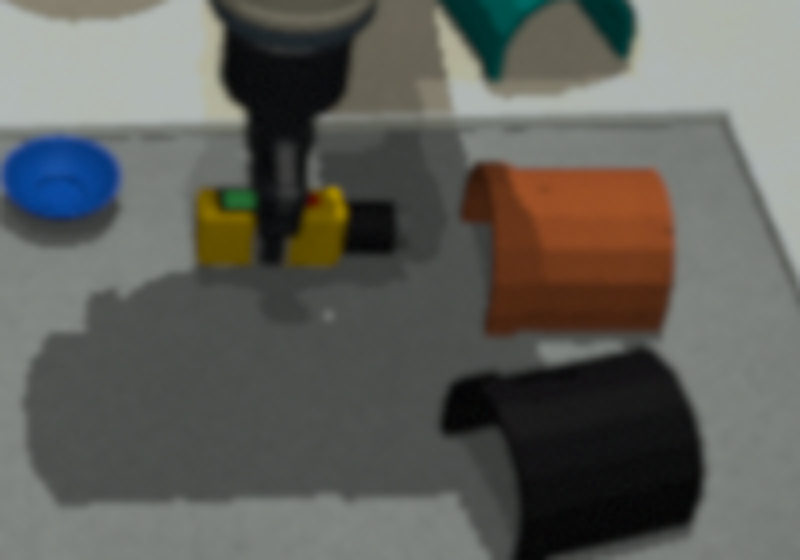

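View: the wand is level, in front of the terracotta mouth and pointing into it; the black hide is untouched. It's 2 mm high and 1 mm off in x, so I'll trim that and hold.

```bash
python3 -m pendant '-1 0.3 -1 2.2 0 0 0; -1 0.3 -1 2.2 0 0 0; -1 0.3 -1 2.2 0 0 0; -1 0.3 -1 2.2 0 0 0; -1 0.3 -1 2.2 0 0 0; -1 0.3 -1 2.2 0 0 0; -1 0.3 -1 2.2 0 0 0; -1 0.3 -1 2.2 0 0 0; -1 0.3 -1 2.2 0 0 0; -1 0.3 -1 2.2 0 0 0'
python3 -m pendant '-1 0 0 0 0 0 0; -1 0 0 0 0 0 0; -1 0 0 0 0 0 0; -1 0 0 0 0 0 0; -1 0 0 0 0 0 0; -1 0 0 0 0 0 0; -1 0 0 0 0 0 0; -1 0 0 0 0 0 0; -1 0 0 0 0 0 0; -1 0 0 0 0 0 0'
```

```text
clock: 9.35
eef_pos: [0.465, 0.0668, 0.011]
orientation: [[0.047, 0.999, -0.0], [0.999, -0.047, 0.0], [0.0, -0.0, -1.0]]
wrist_force: [0.9, 0.4, -1.9]
width: 0.0292
gripper_force: 59.8
clock: 10.35
eef_pos: [0.465, 0.0668, 0.011]
orientation: [[0.047, 0.999, -0.0], [0.999, -0.047, 0.0], [0.0, -0.0, -1.0]]
wrist_force: [-0.9, -1.1, -1.6]
width: 0.0295
gripper_force: 59.8
```

Held steady for about 1.9 s at (465.0, 66.8). The lens is about 44 mm from the mouth. Now carrying it back to the mat.

```bash
python3 -m pendant '-1 0 0 -20 0 0 0; -1 -10 5 -50 0 0 -1; -1 -40 20 -70 0 0 -3; -1 -80 41 -70 0 0 -6; -1 -120 61 -70 0 0 -9; -1 -160 82 -70 0 0 -12; -1 -200 102 -70 0 0 -14; -1 -240 123 -70 0 0 -17; -1 -275 140 -70 0 0 -19.2; -1 -300 153 -70 0 0 -19.2'
python3 -m pendant '-1 -11 2 0 0 0 0; -1 -11 2 0 0 0 0; -1 -11 2 0 0 0 0; -1 -11 2 0 0 0 0'
python3 look.py 7 wrist
python3 - <<'E'
from h import *
f=dict(np.load('pics/wrist7.npz'));p,d=f['p'],f['d']
P=cloud(f,d,mask(p,*YEL));z=np.median(P[:,2]);print('yel',z,rect(P[abs(P[:,2]-z)<.006]))
m=mask(p,*GRN,biggest=False);P=cloud(f,d,m);P=P[P[:,2]<.02];print('grn',rect(P))
E
```

```text
clock: 11.35
eef_pos: [0.6044, -0.2426, 0.0808]
orientation: [[-0.285, 0.959, 0.0], [0.959, 0.285, -0.0], [-0.0, 0.0, -1.0]]
wrist_force: [0.3, 0.4, -1.5]
width: 0.0293
gripper_force: 59.8
clock: 11.75
eef_pos: [0.6083, -0.2485, 0.0809]
orientation: [[-0.285, 0.958, -0.001], [0.958, 0.285, 0.001], [0.001, -0.001, -1.0]]
wrist_force: [-0.6, -0.3, -1.2]
width: 0.0293
gripper_force: 59.8
11.75 [ 0.6083 -0.2485  0.0809] 0.02927558086299047 xang 106.58
yel 0.13467206933752013 (array([ 606. , -240.9]), array([29.8, 74.7]), 16.4)
grn (array([ 602.2, -228. ]), array([108.3, 155.6]), 16.5)
```

```bash
python3 -m pendant '-1 -0.8 0 30 0 0 0; -1 -0.8 0 55 0 0 0; -1 -0.8 0 70 0 0 0; -1 -0.8 0 76 0 0 0; -1 -0.8 0 79 0 0 0; -1 -0.8 0 80 0 0 0; -1 -0.8 0 80 0 0 0; -1 -0.8 0 80 0 0 0; -1 -0.8 0 80 0 0 0'
```

```text
clock: 12.7
eef_pos: [0.6094, -0.2509, 0.0015]
orientation: [[-0.284, 0.959, 0.001], [0.959, 0.284, -0.0], [-0.001, 0.001, -1.0]]
wrist_force: [0.1, 0.1, -1.7]
width: 0.0293
gripper_force: 59.8
```

```bash
python3 -m pendant '-1 0 0 1 0 0 0; -1 0 0 1.6 0 0 0; -1 0 0 1.6 0 0 0; -1 0 0 1.6 0 0 0'
python3 -m pendant '1 0 0 0 0 0 0; 1 0 0 0 0 0 0; 1 0 0 0 0 0 0; 1 0 0 0 0 0 0; 1 0 0 0 0 0 0; 1 0 0 0 0 0 0; 1 0 0 0 0 0 0; 1 0 0 0 0 0 0'
python3 -m pendant '1 0 0 -10 0 0 0; 1 0 0 -40 0 0 0; 1 0 0 -85 0 0 0; 1 0 0 -130 0 0 0; 1 0 0 -170 0 0 0; 1 0 0 -190 0 0 0; 1 0 0 -200 0 0 0; 1 0 0 -200 0 0 0; 1 0 0 -200 0 0 0'
python3 look.py 8 wrist scene
python3 - <<'E'
from h import *
f=dict(np.load('pics/wrist8.npz'));p,d=f['p'],f['d']
P=cloud(f,d,mask(p,*YEL));print('yel',np.percentile(P[:,2],[2,50,98]).round(4),rect(P[P[:,2]>.048]))
P=cloud(f,d,mask(p,*GRN));print('grn',rect(P))
f=dict(np.load('pics/scene8.npz'));P=cloud(f,f['d'],mask(f['p'],*ORG,biggest=False));P=P[(abs(P[:,0]-.478)<.09)&(abs(P[:,1]-.25)<.09)&(P[:,2]>.008)&(P[:,2]<.1)];print('hide',rect(P))
E
```

```text
clock: 13.1
eef_pos: [0.6092, -0.2508, -0.0003]
orientation: [[-0.284, 0.959, 0.0], [0.959, 0.284, -0.0], [-0.0, 0.0, -1.0]]
wrist_force: [-0.8, -0.0, 6.1]
width: 0.0294
gripper_force: 60.5
clock: 13.9
eef_pos: [0.6091, -0.2507, -0.0006]
orientation: [[-0.284, 0.959, 0.0], [0.959, 0.284, -0.0], [-0.0, -0.0, -1.0]]
wrist_force: [-0.3, -0.6, -0.2]
width: 0.0855
gripper_force: 0.0
clock: 14.8
eef_pos: [0.6085, -0.2504, 0.1982]
orientation: [[-0.284, 0.959, -0.002], [0.959, 0.284, 0.001], [0.001, -0.001, -1.0]]
wrist_force: [-0.1, 0.4, -0.2]
width: 0.0852
gripper_force: 0.0
14.8 [ 0.6085 -0.2504  0.1982] 0.08524752992595275 xang 106.53
yel [0.0501 0.0534 0.0551] (array([ 608.9, -250.2]), array([29.3, 88. ]), 16.7)
grn (array([ 606.9, -243.9]), array([108. , 188.3]), 16.5)
hide (array([476.5, 251.2]), array([109.8, 112.5]), 88.0)
```

View pics/scene8.png

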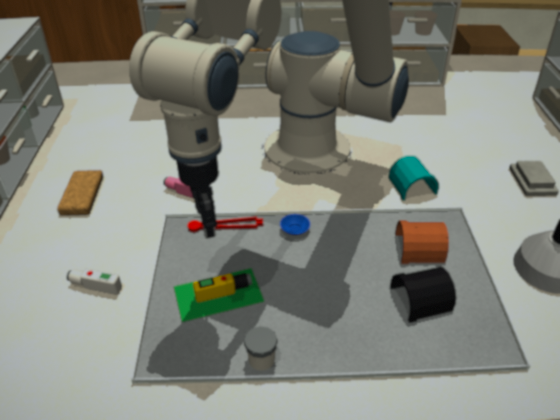

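The wand lies flat in the middle of the mat at about (215,287), 6.6 mm from the mat centre. The gripper is open and clear, and the hide hasn't shifted.

```bash
python3 -c "
from cell import r
print(r.hand_in())"
```

```text
the job is handed in; nothing more can be done
None
```

The yellow thermometer was held level and steady for about 1.9 s, its lens about 44 mm in front of the terracotta hide's mouth, then laid back flat about 7 mm from the mat centre and released; the hide did not shift, and the job is handed in after 15 s (the first grip closed just above the thermometer without moving it).

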